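# Run a fingertip along the spring pins of a strap jig

## Task

Check that the spring pins of the strap jig move freely: starting at the end of the curved row where the square wooden block stands, run the fingertips along the row to the other end, lightly dipping each of the seven domed pins in turn by about half its travel and letting it spring back up. Do not push any pin right down to the board. Grip and lift nothing, and leave the jig and everything around it where it stands.

Things in the scene. Friction and masses are not known exactly. Their poses are not given: they have to be found in the camera images.
- jig: loose plywood board (1.2 to 1.8 kg) lying on the bench, 120 x 280 x 22 mm (x, y, z); origin at the centre of its underside, z up, y along its length and along the row of pins. Seven steel pins with domed mushroom heads stand on it in one gently curved row (an arc about 216 mm long, bulging 32 mm to the jig's +x), 36 mm apart along y: pin1 at the +y end, pin7 at the -y end
- pin1_top (a point): crown of the domed head of pin 1 (rounded conical head 23 mm across, 10 mm high, crown 44 mm above the bench when up); at jig x -17, y 108 mm; sinks with the pin
- pin1 (a joint): how far pin 1 is pressed down, m: 0 up, 0.012 with its head right down on the board; a spring (about 0.8 N to start, 0.4 N more per mm) lifts it again; a fingertip drawn sideways along the row at half-travel height rides over the sloping heads and presses each down in passing
- pin2_top (a point): crown of the domed head of pin 2 (rounded conical head 23 mm across, 10 mm high, crown 44 mm above the bench when up); at jig x 1, y 72 mm; sinks with the pin
- pin2 (a joint): how far pin 2 is pressed down, m: 0 up, 0.012 with its head right down on the board; a spring (about 0.8 N to start, 0.4 N more per mm) lifts it again; a fingertip drawn sideways along the row at half-travel height rides over the sloping heads and presses each down in passing
- pin3_top (a point): crown of the domed head of pin 3 (rounded conical head 23 mm across, 10 mm high, crown 44 mm above the bench when up); at jig x 11, y 36 mm; sinks with the pin
- pin3 (a joint): how far pin 3 is pressed down, m: 0 up, 0.012 with its head right down on the board; a spring (about 0.8 N to start, 0.4 N more per mm) lifts it again; a fingertip drawn sideways along the row at half-travel height rides over the sloping heads and presses each down in passing
- pin4_top (a point): crown of the domed head of pin 4 (rounded conical head 23 mm across, 10 mm high, crown 44 mm above the bench when up); at jig x 15, y 0 mm; sinks with the pin
- pin4 (a joint): how far pin 4 is pressed down, m: 0 up, 0.012 with its head right down on the board; a spring (about 0.8 N to start, 0.4 N more per mm) lifts it again; a fingertip drawn sideways along the row at half-travel height rides over the sloping heads and presses each down in passing
- pin5_top (a point): crown of the domed head of pin 5 (rounded conical head 23 mm across, 10 mm high, crown 44 mm above the bench when up); at jig x 11, y -36 mm; sinks with the pin
- pin5 (a joint): how far pin 5 is pressed down, m: 0 up, 0.012 with its head right down on the board; a spring (about 0.8 N to start, 0.4 N more per mm) lifts it again; a fingertip drawn sideways along the row at half-travel height rides over the sloping heads and presses each down in passing
- pin6_top (a point): crown of the domed head of pin 6 (rounded conical head 23 mm across, 10 mm high, crown 44 mm above the bench when up); at jig x 1, y -72 mm; sinks with the pin
- pin6 (a joint): how far pin 6 is pressed down, m: 0 up, 0.012 with its head right down on the board; a spring (about 0.8 N to start, 0.4 N more per mm) lifts it again; a fingertip drawn sideways along the row at half-travel height rides over the sloping heads and presses each down in passing
- pin7_top (a point): crown of the domed head of pin 7 (rounded conical head 23 mm across, 10 mm high, crown 44 mm above the bench when up); at jig x -17, y -108 mm; sinks with the pin
- pin7 (a joint): how far pin 7 is pressed down, m: 0 up, 0.012 with its head right down on the board; a spring (about 0.8 N to start, 0.4 N more per mm) lifts it again; a fingertip drawn sideways along the row at half-travel height rides over the sloping heads and presses each down in passing
- block: loose square block of pale wood, 36 mm cube, standing on the bench just off one end of the jig; it marks the end of the row to start from; origin under its centre
- tin: small round brass tin with a pale lid, 40 mm across, 36 mm high, standing on the bench off the other end of the jig; origin under its centre
- weight: loose round brass weight, 28 mm across, 16 mm high, standing on the jig's board inside the curve of the pins; origin under its centre
- tape: roll of paper tape lying flat on the bench, 84 mm across, 24 mm high, beyond the jig; origin under its centre
- dish: white plastic dish, 76 mm across, 40 mm high, beyond the jig; origin under its centre
- hammer: hammer lying on the bench to the robot's right of the jig; bystander; origin at the underside
- driver: screwdriver lying on the bench to the robot's left of the jig; bystander; origin at the underside
- glue: amber glass glue bottle, 60 mm across, 120 mm high, standing on the bench to the right of the jig; origin under its centre

How it is judged:
On the way, in this order (a step that is already met when the one before it is completed fails the run):
1. the first pin, counted from the block's end, is dipped by more than 2 mm (((y of block in the frame of jig above 0 m and value of joint pin1 above 0.002 m) or (y of block in the frame of jig below 0 m and value of joint pin7 above 0.002 m))), for 0.04 s.
2. the second pin, counted from the block's end, is dipped by more than 2 mm (((y of block in the frame of jig above 0 m and value of joint pin2 above 0.002 m) or (y of block in the frame of jig below 0 m and value of joint pin6 above 0.002 m))), for 0.04 s.
3. the third pin, counted from the block's end, is dipped by more than 2 mm (((y of block in the frame of jig above 0 m and value of joint pin3 above 0.002 m) or (y of block in the frame of jig below 0 m and value of joint pin5 above 0.002 m))), for 0.04 s.
4. the fourth pin, counted from the block's end, is dipped by more than 2 mm (value of joint pin4 above 0.002 m), for 0.04 s.
5. the fifth pin, counted from the block's end, is dipped by more than 2 mm (((y of block in the frame of jig above 0 m and value of joint pin5 above 0.002 m) or (y of block in the frame of jig below 0 m and value of joint pin3 above 0.002 m))), for 0.04 s.
6. the sixth pin, counted from the block's end, is dipped by more than 2 mm (((y of block in the frame of jig above 0 m and value of joint pin6 above 0.002 m) or (y of block in the frame of jig below 0 m and value of joint pin2 above 0.002 m))), for 0.04 s.
7. the seventh pin, counted from the block's end, is dipped by more than 2 mm (((y of block in the frame of jig above 0 m and value of joint pin7 above 0.002 m) or (y of block in the frame of jig below 0 m and value of joint pin1 above 0.002 m))), for 0.04 s.
At the end, for the whole second after the job is handed in: all seven pins are up again (within 1 mm), the jig lies within 12 mm of where it lay and at rest, and every other thing stands within 20 mm of where it stood (value of joint each of pin1, pin2, pin3, pin4, pin5, pin6, pin7 below 0.001 m and distance of jig from where it was at the start of the episode below 0.012 m and linear speed of jig below 0.01 m/s and distance of each of block, tin, weight, tape, dish, hammer, driver, glue from where it was at the start of the episode below 0.02 m); the robot touches nothing.
It fails at once if a pin is pushed right down to the board (more than 10.5 of its 12 mm) (value of joint any of pin1, pin2, pin3, pin4, pin5, pin6, pin7 above 0.0105 m).
It fails at once if the jig is lifted (6 mm), tilted or shoved more than 12 mm (height (world z) of jig above 0.006 m or angle between jig's own z axis and vertical above 0.06 rad or distance of jig from where it was at the start of the episode above 0.012 m).
It fails at once if another thing is lifted or pushed more than 20 mm (distance of any of block, tin, weight, tape, dish, hammer, driver, glue from where it was at the start of the episode above 0.02 m).
It also fails if it takes over 42 s, if anything falls off the work surface, if the arm or the gripper's body presses on something with over 40 N, if the wrist force passes 120 N, or if a joint passes its speed limit or range.

## Robot

A 6-joint arm with a two-finger parallel gripper is mounted at the origin on the work surface. World frame = base frame: x ahead of the robot, y to its left, z up, the work surface at z = 0. Lengths are in m, angles in rad, forces in N, time in s.
With the tool pointing down it reaches from about 0.325 to 0.9 m from the base axis. Payload 6.1 kg.
Tool frame: the origin (TCP) lies midway between the tips of the shut fingers; the grasp point (between the pads) lies 19 mm behind it; z points along the fingers, y is the line along which they close (so a half turn about z gives the same grasp; the last joint's range is limited). The gripper opens to 85 mm and grips with 20 to 120 N. Pads are 22 mm wide; open, the fingers measure 114 mm over their backs; the gripper's body (76 mm by 85 mm) begins 54 mm behind the grasp point. The pads swing forward as they close: fully open they stand 13 mm farther back than shut.
Start: joints at [-1.408, 0.22, 1.526, -0, 1.395, -0.126], TCP at [0.178, -0.599, 0.231] pointing down, gripper open.
Joint ranges: [-2.98, 2.98], [-0.91, 2.08], [0.09, 2.57], [-1.24, 4.39], [0.2, 2.65], [-2.68, 2.68]. Speed limits (rad/s): [2.57, 2.57, 3.01, 3.14, 3.14, 3.14].

## Interface

Orientations are given as [roll, pitch, yaw] about the fixed x, y, z axes, in that order (R = Rz(yaw) Ry(pitch) Rx(roll)).
In Python, from plant import manip gives the robot as it stands. Calls block until the motion is done:
- manip.movep(position, orientation): joint-space move of the TCP to a pose.
- manip.move_l(position, feed=0.15, rotation=None, max_force=None): straight line of the TCP; rotation=None keeps the orientation; feed is the mean speed in m/s. With max_force (N) it stops when the force on the tool has changed by that much, and returns True; else False.
- manip.set_joints(angles): joint-space move.
- manip.gripper_to(opening, f_grip=None): finger opening in m; f_grip is the grip in N (None keeps the last); returns when the fingers have stopped.
- manip.hold(seconds).
- manip.inverse_kinematics(position, orientation): joint angles nearest the present ones, or None.
- manip.observe(): the state.
- manip.get_image(name): name is "scene" or "top" or "wrist"; returns (picture, depth): 400x640x3 uint8, red, green, blue; 400x640 float32, m along the optical axis (not along the pixel's ray), 0 where there is no reading.
- manip.get_calibration(name): a dict with "intrinsics" (3x3 intrinsics, pixels), "world_from_camera" (4x4, takes a point from camera to world coordinates). Camera axes: x right, y down, z forward; pixel columns grow to the right and rows downward; lengths in m; the calibration is good to about 2 mm. A picture is of the moment at which its call begins: read the wrist's pose just before it. get_calibration takes no time and is no camera call; for the wrist camera it gives the pose at the moment of the call.
A pose or a line that the arm cannot do raises manip.Unreachable and nothing moves.
- manip.job_done(): hands the job in; it is judged then, once.
The state is a dict: "time_s": time; "q": joint angles; "joint_velocities": joint speeds; "joint_torque": joint torques, N m; "eef_pos": TCP position; "tcp_rot": TCP orientation; "ft_force": force on the tool from outside, world axes, zero at the start; "torque": the same for the moment, N m; "opening": finger opening in m; "grasp_force": force on a finger pad.
Only numpy, scipy, OpenCV 4.12 (cv2) and the standard library are available. Lean on these libraries where they do the work, as an engineer would, in place of code of your own. Each camera call takes 0.05 s, during which the arm holds its last target. There are 200 camera calls.

## Working session

There is one attempt and no reset: what is moved stays moved. The work goes in short steps, each a Python script; the robot and the scene stay as the last script left them, time stands still between calls to the robot, and variables do not carry over. Pictures are saved under pics/ and viewed, at most 10 in all, crops included, and the job is handed in when it is done.

```bash
mkdir -p pics
python3 - <<'E'
from plant import manip
import numpy as np,cv2
for n in("scene","top"):
    p,d=manip.get_image(n); c=manip.get_calibration(n)
    np.savez(n,p=p,d=d,K=c["intrinsics"],T=c["world_from_camera"])
    cv2.imwrite(f"pics/{n}.png",p[:,:,::-1])
    print(n,c["intrinsics"],c["world_from_camera"])
s=manip.observe();print(s["time_s"],s["opening"],s["tcp_rot"])
E
```

```text
scene [[473.98242365   0.         319.86745794]
 [  0.         473.98242365 202.82151557]
 [  0.           0.           1.        ]] [[ 0.83429242  0.39365547 -0.3859942   1.08245578]
 [ 0.55100744 -0.61901609  0.55965157 -0.75025878]
 [-0.01862673 -0.67959874 -0.73334753  1.05440167]
 [ 0.          0.          0.          1.        ]]
top [[403.52497858   0.         322.95582414]
 [  0.         403.52497858 199.03371549]
 [  0.           0.           1.        ]] [[-0.00726754 -0.99906258  0.04267481  0.482678  ]
 [-0.99991936  0.00770499  0.01009508 -0.00928584]
 [-0.01041442 -0.042598   -0.99903801  1.50606576]
 [ 0.          0.          0.          1.        ]]
0.1 0.08517480223197614 [-3.13983139e+00 -2.47487289e-04  2.88783837e-01]
```

View pics/top.png

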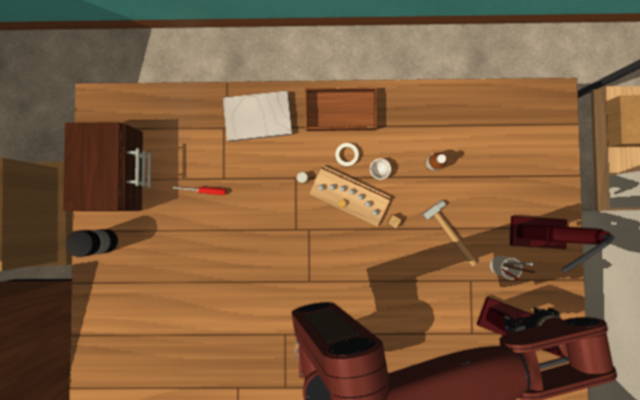

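View pics/scene.png

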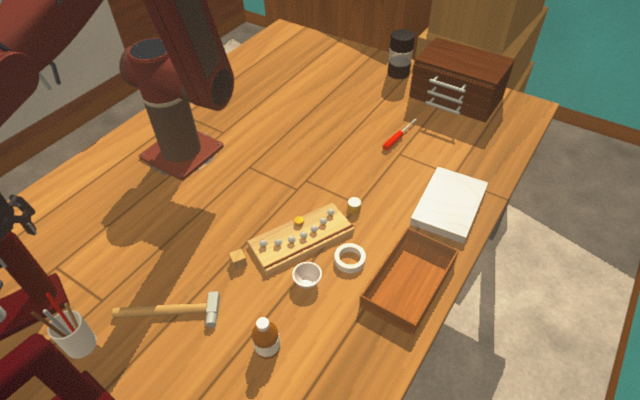

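The block (396,220) stands at the row's right end in the top view, the tin (303,177) at the left, and the weight on the robot's side. Next I'll take a close look with the wrist camera.

Run:
```python
from plant import manip
import numpy as np,cv2
manip.movep([0.50,-0.09,0.36],[np.pi,0,0.0])
s=manip.observe();print(s["time_s"],s["eef_pos"],s["tcp_rot"])
c=manip.get_calibration("wrist")
p,d=manip.get_image("wrist")
np.savez("wrist",p=p,d=d,K=c["intrinsics"],T=c["world_from_camera"])
cv2.imwrite("pics/w1.png",p[:,:,::-1]);print(c)
```

```text
2.3 [ 0.49988413 -0.09065276  0.35967531] [ 3.14156384e+00  5.37284746e-04 -9.16556341e-04]
{'intrinsics': array([[295.59930063,   0.        , 316.50416141],
       [  0.        , 295.59930063, 198.3657997 ],
       [  0.        ,   0.        ,   1.        ]]), 'world_from_camera': array([[-1.54061936e-03, -9.52809775e-01, -3.03564094e-01,
         5.77378202e-01],
       [-9.99998785e-01,  1.39535468e-03,  6.95437679e-04,
        -8.94523303e-02],
       [-2.39040239e-04,  3.03564797e-01, -9.52810767e-01,
         5.02629552e-01],
       [ 0.00000000e+00,  0.00000000e+00,  0.00000000e+00,
         1.00000000e+00]])}
```

View pics/w1.png

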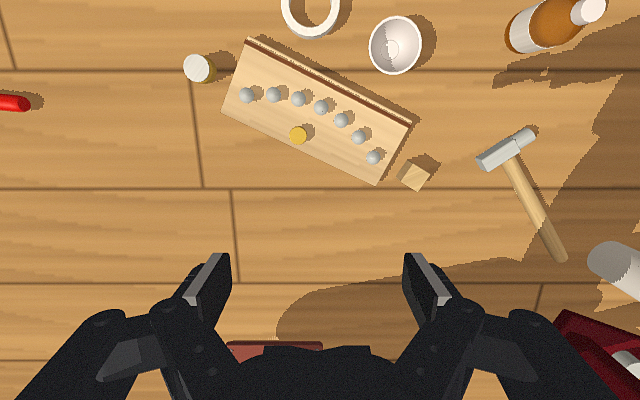

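The picture shows pins at about (247,95), (274,94), (299,99), (321,107), (341,121), (358,137) and (373,157). The block (415,173) is beside the last one, which is pin7. Next I'll enlarge a crop.

```bash
cat > fit.py <<'E'
import numpy as np,cv2
P=np.array([[-17,108],[1,72],[11,36],[15,0],[11,-36],[1,-72],[-17,-108]])/1000
def ray(px,K,T,z):
    r=T[:3,:3]@np.linalg.inv(K)@np.array([px[0],px[1],1.]); o=T[:3,3]
    return (o+r*(z-o[2])/r[2])[:2]
def fit(Q):
    a=P-P.mean(0);b=Q-Q.mean(0)
    th=np.arctan2((a[:,0]*b[:,1]-a[:,1]*b[:,0]).sum(),(a*b).sum())
    R=np.array([[np.cos(th),-np.sin(th)],[np.sin(th),np.cos(th)]])
    t=Q.mean(0)-R@P.mean(0)
    return th,R,t,Q-(P@R.T+t)
E
python3 - <<'E'
from fit import *
w=np.load("wrist.npz");K,T=w["K"],w["T"]
px=[(247,95),(274,94),(299,99),(321,107),(341,121),(358,137),(373,157)]
th,R,t,e=fit(np.array([ray(p,K,T,.039) for p in px]))
print(th,t,(e*1000).round(1))
im=w["p"][:,:,::-1]
big=cv2.resize(im[70:195,210:440],None,fx=3.4,fy=3.4,interpolation=cv2.INTER_CUBIC)
def proj(x,y,z):
    xy=R@[x,y]+t; c=np.linalg.inv(T)@[*xy,z,1]; u=K@c[:3]/c[2]
    return tuple(int(v) for v in ((u[:2]-[210,70]+.5)*3.4))
for p in P: cv2.circle(big,proj(*p,.044),2,(0,0,255),-1)
cv2.polylines(big,[np.array([proj(x,y,.022) for x,y in((-.06,-.14),(.06,-.14),(.06,.14),(-.06,.14))])],1,(255,0,0),1)
cv2.imwrite("pics/w1c.png",big)
E
```

```text
-0.4537742197760545 [ 0.55941603 -0.08974152] [[-1.  -1.2]
 [-0.  -1. ]
 [-0.3 -1.1]
 [ 0.5  0.2]
 [-0.5  0.4]
 [ 0.3  1.6]
 [ 1.2  1.1]]
```

View pics/w1c.png

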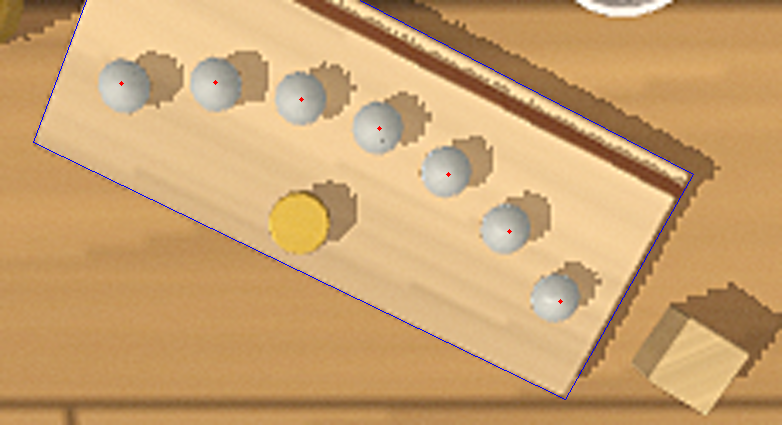

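The overlay of the fitted jig outline and crowns matches to about 1 mm. The row starts at pin7. I'll shut the fingers and check the first dip by its force.

```bash
cat > dip.py <<'E'
from plant import manip
from fit import *
TH,C=-0.4537742,np.array([0.55941603,-0.08974152])
R=np.array([[np.cos(TH),-np.sin(TH)],[np.sin(TH),np.cos(TH)]])
W=P@R.T+C; UP=.052
def dip(k,zs):
    x,y=W[k-1]
    manip.move_l([x,y,UP],feed=.08); manip.hold(.15)
    f0=manip.observe()["ft_force"]
    for z in zs:
        manip.move_l([x,y,z],feed=.03); manip.hold(.15)
        s=manip.observe(); print(k,(s["eef_pos"]-np.array([x,y,0])).round(4),(s["ft_force"]-f0).round(2))
    manip.move_l([x,y,UP],feed=.04)
E
python3 - <<'E'
from dip import *
yaw=TH+np.pi/2
manip.gripper_to(0)
rot=[np.pi,0,yaw]
print(manip.inverse_kinematics([*W[6],.1],rot))
manip.movep([*W[6],.1],rot)
dip(7,[.042,.040,.038])
s=manip.observe();print(s["time_s"],s["opening"])
E
```

```text
[-4.95839095e-01  1.26604701e-01  1.89438645e+00 -4.44089210e-16
  1.12060150e+00 -4.20648949e-02]
7 [-0.      0.      0.0421] [-0.38  0.53  1.27]
7 [ 0.0001 -0.      0.0401] [0.57 0.68 2.23]
7 [ 0.0001 -0.      0.0381] [0.9  0.94 2.86]
7.1167 0.0002043294364802683
```

The forces match the spring, so this dip was about 6 mm. I'll do the rest of the row.

Run:
```python
from dip import *
for k in (6,5,4,3,2,1): dip(k,[.038])
x,y=W[0]; manip.move_l([x,y,.2]); manip.movep([.50,-.09,.36],[np.pi,0,0])
p,d=manip.get_image("wrist"); cv2.imwrite("pics/w2.png",p[:,:,::-1])
print(manip.observe()["time_s"])
```

```text
6 [ 0.0002 -0.0002  0.0383] [-0.36 -2.03  3.1 ]
5 [ 0.0002 -0.0002  0.0383] [ 0.25 -0.5   2.79]
4 [ 0.0002 -0.0002  0.0383] [ 0.72 -0.59  2.49]
3 [ 0.0002 -0.0002  0.0383] [ 0.77 -0.77  3.25]
2 [ 0.0003 -0.0002  0.0384] [ 0.74 -1.73  2.29]
1 [ 0.0003 -0.0002  0.0384] [ 1.54 -0.91  1.07]
21.3917
```

View pics/w2.png

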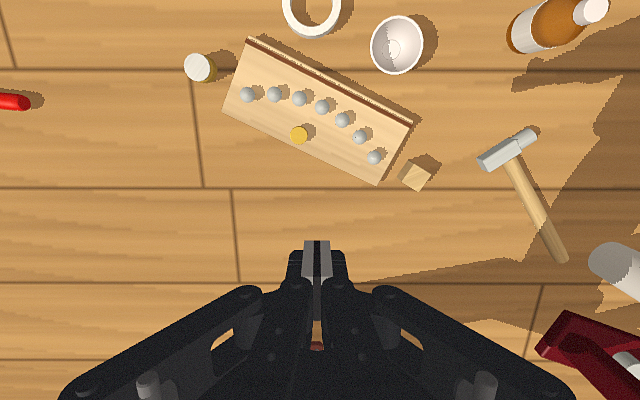

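The jig and everything around it stand where they were, and all the pins are up. Pin1's force reading was low (1.07 N), so I'll dip it again as a check. It is the last pin, so that doesn't upset the order.

Run:
```python
from dip import *
x,y=W[0]
manip.movep([x,y,.09],[np.pi,0,TH+np.pi/2])
f=lambda:np.mean([(manip.hold(.03),manip.observe()["ft_force"])[1] for _ in range(15)],0)
manip.move_l([x,y,UP]);manip.hold(.2);a=f()
manip.move_l([x,y,.0375],feed=.03);b=f();print((b-a).round(2))
manip.move_l([x,y,.15],feed=.08);manip.hold(.3)
print(manip.observe()["time_s"]); 
if (b-a)[2]>2: print(manip.job_done())
```

```text
[ 0.9  -0.    2.89]
26.6417
the job is handed in; nothing more can be done
None
```

I dipped all seven pins in order from the block's end (pin7 to pin1), each by about 6 mm going by fingertip height, and handed the job in at about 27 s. I dipped pin1 a second time because its first force reading was low (1.07 N, then 2.89 N). A picture taken before that repeat dip showed all pins up and nothing moved.

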